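# Seat the turntable bearings in their square blocks

### The arm

A 6-joint arm with a two-finger parallel gripper is mounted at the origin on a cart in front of the work surface, level with it; the furniture and walls round the work are solid. World frame = base frame: x ahead of the robot, y to its left, z up, the work surface at z = 0. Lengths are in mm, angles in degrees, forces in N, time in s.
With the tool pointing down it reaches from about 300 to 875 mm from the base axis. Payload 6.4 kg.
Tool frame: the origin (TCP) lies at the very end of the fingers, on their centre line; the grasp point (between the pads) lies 19 mm behind it (robot.hold_point_z is the distance from the TCP to the grasp point, in mm); z points along the fingers, y is the line along which they close (so a half turn about z gives the same grasp; the last joint's range is limited). The gripper opens to 85 mm and grips with 20 to 120 N. Pads are 22 mm wide; open, the fingers measure 114 mm over their backs; the gripper's body (76 mm by 85 mm) begins 54 mm behind the grasp point. The pads swing forward as they close: fully open they stand 13 mm farther back than shut.
Start: joints at [-80.403, 10.359, 92.074, -0, 77.567, -11.82], TCP at [209.981, -535.303, 231.288] pointing down, gripper open.
Joint ranges: [-171.53, 171.53], [-51.25, 118.39], [17.06, 147.69], [-65.23, 245.23], [0, 150.52], [-178.68, 178.68]. Speed limits (degrees/s): [147.25, 147.25, 172.46, 180, 180, 180].

### API

Orientations are given as [roll, pitch, yaw] about the fixed x, y, z axes, in that order (R = Rz(yaw) Ry(pitch) Rx(roll)).
In Python, from bench import sense, eyes, ticket, robot gives the robot as it stands. The module is installed in compiled form; this text tells all that it offers.
- The arm moves only by the tool move_arm, never from a script. Its argument "targets" is a list of rows, each a list of 7 numbers: the shift along the tool's x, y, z as a fraction of full scale, then the turn, a rotation vector about the tool's x, y, z as a fraction of full scale, then the closure, from -1 (fully open) to 1 (shut). A call has 1 to 10 rows; each row is the pose to reach, as a shift and turn from the pose commanded when the call began, along the tool's axes at that moment; what a row does not reach only later rows make up. Full scale, the value 1, is 100 mm for a shift and 0.5 rad for a turn. A row lasts 1/8 s, in which the tool goes at most 62.5 mm and 10.7 degrees, less where a joint would pass 70% of its speed; a pose out of reach is approached as far as the arm can. A call with a number of a shift or a turn outside -1 to 1 is refused whole. A call with a gripper value outside its range is refused whole. The fingers move at their own pace and stop on an object; "newtons" is the grip in N (left out, the last holds). Time passes only in rows, so rows that repeat a pose let the fingers close. It gives the time, the measured TCP pose, the force, the opening and the grip force at its end, in the units of the state.
- sense(): the state, without advancing time (a new reading comes with each control period).
- eyes.camera(name): name is "scene" or "side" or "wrist"; returns the picture (400x640x3 uint8, blue, green, red); there is no depth.
- eyes.camera_params(name): a dict with "mtx" (3x3 intrinsics, pixels), "T" (4x4, takes a point from camera to world coordinates); the wrist camera has in their place "hand_eye" (4x4, takes a point from camera to tool coordinates, whose origin is the TCP and whose axes are the flange's). Camera axes: x right, y up, looking along -z (the intrinsics and any distortion apply to the point x, -y, -z); pixel columns grow to the right and rows downward; lengths in mm; the calibration is good to about 2 mm. A picture is of the moment at which its call begins: read the wrist's pose just before it. camera_params takes no time and is no camera call.
- ticket.job_done(): hands the job in; it is judged then, once.
The state is a dict: "time": time; "qpos": joint angles; "joint_vel": joint speeds; "effort": joint torques, N m; "tool_pos": TCP position; "eef_rot": TCP orientation; "wrist_force": force on the tool from outside, world axes, zero at the start; "wrist_torque": the same for the moment, N m; "gripper_width": opening from 0.0 (shut) to 1.0 (fully open); "gripper_force": force on a finger pad.
Only numpy, scipy, OpenCV 4.12 (cv2) and the standard library are available. Lean on these libraries where they do the work, as an engineer would, in place of code of your own. Each camera call takes 0.05 s, during which the arm holds its last target. There are 200 camera calls.

### The job

Three black turntable bearings stand raised in aluminium blocks on the bench. Press the bearings in the two square blocks straight down until each flange sits fully home, flat on its block; leave the bearing in the round block raised as it is.

Things in the scene. Friction and masses are not known exactly. Their poses are not given: they have to be found in the camera images.
- square_a_top (a point): Centre of the flat top of the black bearing in one square aluminium block (fixed, 84 x 84 mm, 64 mm high). The bearing's disc flange, 62 mm across, 8 mm thick, starts 10 to 20 mm above the block (this point at z 0.082 to 0.092 m); it slides only straight down, to a hard stop at z 0.072 m, the flange on the block. 6 to 8 N moves it; it stays where it is left. z axis up.
- square_b_top (a point): The same point of the bearing in the other square block: same sizes, start range, resistance and home height (this point at z 0.072 m).
- round_top (a point): The same point of the bearing in the round aluminium block (80 mm across, 92 mm at its foot, 64 mm high, fixed): the same bearing, also 10 to 20 mm proud and as easily pushed down. It has to stay raised as it is.

How it is judged:
By the outcome, as a careful person would: the job done as asked, in the order asked, and still so for the second after the job is handed in, with the robot touching nothing.
It also fails if it takes over 42 s, if anything falls off the work surface, if the arm or the gripper's body presses on something with over 40 N, if the wrist force passes 120 N, or if a joint passes its speed limit or range.

## Working session

There is one attempt and no reset: what is moved stays moved. The work goes in short steps, Python scripts to look and compute and a tool call to move; the robot and the scene stay as the last step left them, time stands still between calls to the robot, and variables do not carry over. Pictures are saved under pics/ and viewed, at most 10 in all, crops included, and the job is handed in when it is done.

Besides the shell and the picture viewer there is one more tool, called after "Call:" in YAML: its name, and indented under it one key for each argument. move_arm: Moves the arm, as the interface text tells. Its arguments: {"type":"object","properties":{"targets":{"type":"array"},"newtons":{"type":"number"}},"required":["targets"]}

```bash
mkdir -p pics
python3 - <<'E'
from bench import sense, eyes, ticket, robot
import cv2
s=sense();print(s)
for n in ("scene","side"):
    cv2.imwrite(f"pics/{n}0.png",eyes.camera(n));print(n,eyes.camera_params(n))
print(eyes.camera_params("wrist"))
E
```

```text
{'time': 0.0, 'qpos': array([-8.04028222e+01,  1.04036115e+01,  9.21320107e+01, -3.28471394e-04,
        7.75669835e+01, -1.18213053e+01]), 'joint_vel': array([ 0.07692731, -0.04411108, -0.07998182,  0.00037464, -0.00760697,
       -0.02042698]), 'effort': array([ 2.03795239e-04, -4.44873512e+01, -3.51340055e+01, -2.38809016e-04,
        9.15571785e-03, -1.15670170e-05]), 'tool_pos': array([ 209.88580217, -534.7287836 ,  230.36430102]), 'eef_rot': array([-1.79899505e+02, -2.07059500e-02,  2.14185359e+01]), 'wrist_force': array([-0.64405266, -1.15257347, -0.3185421 ]), 'wrist_torque': array([ 0.0281296 ,  0.0243279 , -0.03220856]), 'gripper_force': 0.0, 'gripper_width': 0.998860178006018}
scene {'mtx': array([[432.9643402 ,   0.        , 318.84116535],
       [  0.        , 432.9643402 , 201.0666678 ],
       [  0.        ,   0.        ,   1.        ]]), 'T': array([[-4.97387634e-01,  5.85166628e-01, -6.40457305e-01,
        -3.52476761e+02],
       [-8.67497585e-01, -3.29263396e-01,  3.72872037e-01,
         4.82584177e+02],
       [ 7.31312549e-03,  7.41057106e-01,  6.71402178e-01,

[... 444 characters left out ...]
81251e+03],
       [-2.27057941e-02,  8.31006259e-01,  5.55799464e-01,
         1.02437943e+03],
       [ 0.00000000e+00,  0.00000000e+00,  0.00000000e+00,
         1.00000000e+00]])}
{'mtx': array([[345.86298916,   0.        , 320.0708259 ],
       [  0.        , 345.86298916, 198.53466719],
       [  0.        ,   0.        ,   1.        ]]), 'hand_eye': array([[-4.26081091e-04,  9.55056900e-01,  2.96422226e-01,
         7.68127274e+01],
       [ 9.99999902e-01,  4.42964190e-04,  1.02051813e-05,
        -2.61874667e-01],
       [-1.21557903e-04,  2.96422202e-01, -9.55056995e-01,
        -1.42962583e+02],
       [ 0.00000000e+00,  0.00000000e+00,  0.00000000e+00,
         1.00000000e+00]])}
```

View pics/scene0.png

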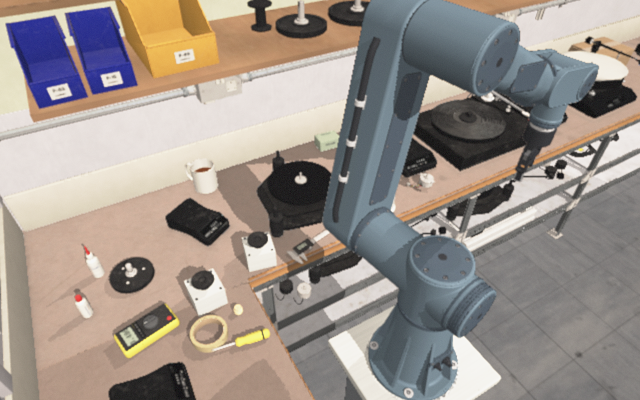

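View pics/side0.png

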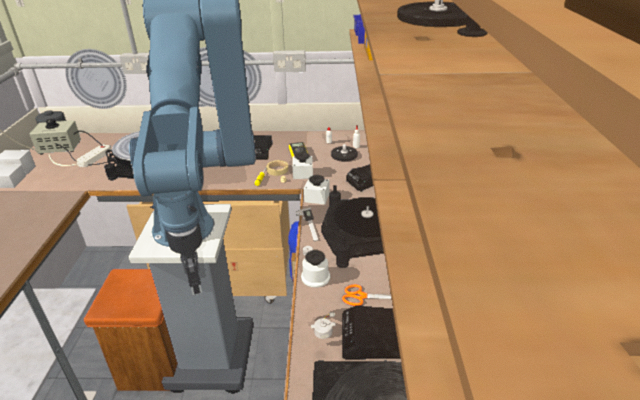

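The scene view shows two square blocks with bearing tops at about (203,278) and (258,240). The side view shows them at (302,157) and (317,181), and the round block at (315,258). A shelf overhangs behind them.

Run:
```python
import cv2,numpy as np
a=cv2.imread("pics/scene0.png");b=cv2.imread("pics/side0.png")
A=cv2.resize(a[225:325,175:285],None,fx=5,fy=5,interpolation=2)[:, :400] if 0 else None
f=lambda im,x,y,w,h:cv2.resize(im[y:y+h,x:x+w],None,fx=6.25,fy=6.25,interpolation=cv2.INTER_CUBIC)
o=np.vstack([np.hstack([f(a,176,258,64,48),f(a,230,222,64,48)]),np.hstack([f(b,282,140,64,48),f(b,282,165,64,48)])])
cv2.imwrite("pics/crop0.png",o);print(o.shape)
```

```text
(600, 800, 3)
```

View pics/crop0.png

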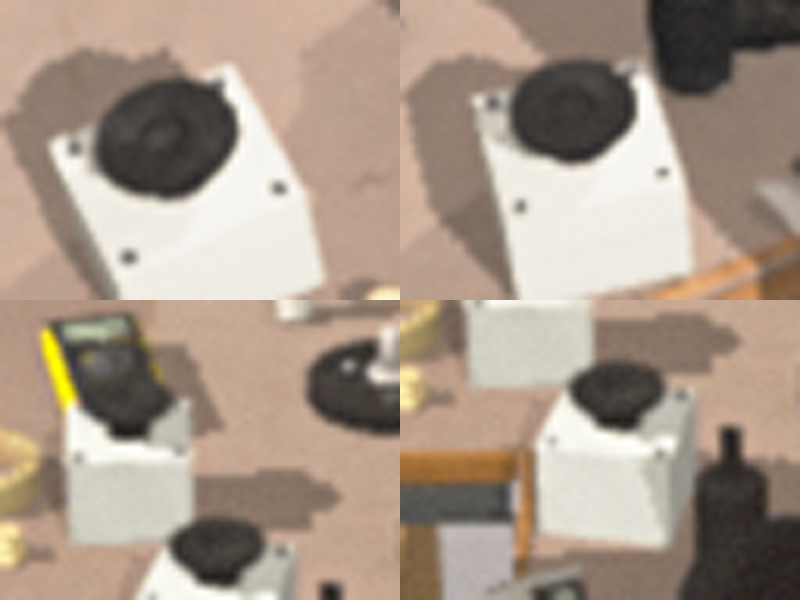

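Crop readings for the bearing tops. Scene: A at about (202.3,278.8) and B at (257.6,238.4). Side: A at about (302.2,154.8) and B at (316.7,178.6).

```bash
cat > h.py <<'E'
import numpy as np
from bench import sense, eyes
def ray(n,px,T=None):
    p=eyes.camera_params(n);K=p["mtx"];T=p["T"] if T is None else T
    d=np.array([(px[0]-K[0,2])/K[0,0],-(px[1]-K[1,2])/K[1,1],-1]);return T[:3,3],T[:3,:3]@d
def plane(n,px,z,T=None):
    o,d=ray(n,px,T);return o+d*(z-o[2])/d[2]
def tri(*r):
    M=0;b=0
    for o,d in r:
        d=d/np.linalg.norm(d);P=np.eye(3)-np.outer(d,d);M=M+P;b=b+P@o
    return np.linalg.solve(M,b)
E
python3 - <<'E'
from h import *
for a,b in [((202.3,278.8),(302.2,154.8)),((257.6,238.4),(316.7,178.6))]:
    print(plane("scene",a,87),plane("side",b,87),tri(ray("scene",a),ray("side",b)))
print(plane("side",(315,258),87))
E
```

```text
[428.10939614 388.98535102  87.        ] [430.3422394  401.02275696  87.        ] [428.775113   390.20312451  90.50994722]
[491.00148808 199.30640358  87.        ] [495.42164108 202.55377412  87.        ] [493.81435151 199.71797364  86.97091683]
[ 497.65083732 -270.28407381   87.        ]
```

Call:
move_arm:
  targets:
    - [0.3, -0.33, 0, 0, 0, 0, 1]
    - [0.6, -0.66, 0, 0, 0, 0, 1]
    - [0.89, -0.97, 0, 0, 0, 0, 1]
  newtons: 40

```text
time: 0.48
tool_pos: [257.6, -410.9, 230.7]
eef_rot: [-179.9, -0.0, 21.4]
wrist_force: [-0.1, 0.7, -0.2]
gripper_width: 0.377
gripper_force: 0.0
```

Call:
move_arm:
  targets:
    - [0.3, -0.33, 0, 0, 0, 0, 1]
    - [0.6, -0.66, 0, 0, 0, 0, 1]
    - [0.89, -0.97, 0, 0, 0, 0, 1]

```text
time: 0.85
tool_pos: [305.0, -288.0, 231.0]
eef_rot: [-180.0, -0.0, 21.4]
wrist_force: [0.4, 0.8, 0.5]
gripper_width: 0.005
gripper_force: 0.0
```

Call:
move_arm:
  targets:
    - [0.3, -0.33, 0, 0, 0, 0, 1]
    - [0.6, -0.66, 0, 0, 0, 0, 1]
    - [0.89, -0.97, 0, 0, 0, 0, 1]

```text
time: 1.23
tool_pos: [352.4, -165.3, 231.1]
eef_rot: [-180.0, -0.0, 21.4]
wrist_force: [0.6, -0.5, -0.7]
gripper_width: 0.002
gripper_force: 0.0
```

Call:
move_arm:
  targets:
    - [0.3, -0.33, 0, 0, 0, 0, 1]
    - [0.6, -0.66, 0, 0, 0, 0, 1]
    - [0.89, -0.97, 0, 0, 0, 0, 1]

```text
time: 1.6
tool_pos: [399.8, -42.6, 231.1]
eef_rot: [180.0, 0.0, 21.4]
wrist_force: [0.9, -1.4, 0.8]
gripper_width: 0.002
gripper_force: 0.0
```

Call:
move_arm:
  targets:
    - [0.3, -0.33, 0, 0, 0, 0, 1]
    - [0.6, -0.66, 0, 0, 0, 0, 1]
    - [0.89, -0.97, 0, 0, 0, 0, 1]

```text
time: 1.98
tool_pos: [447.3, 80.3, 231.1]
eef_rot: [-180.0, 0.0, 21.4]
wrist_force: [0.5, 0.1, -0.1]
gripper_width: -0.0
gripper_force: 0.0
```

Call:
move_arm:
  targets:
    - [0.3, -0.33, 0, 0, 0, 0, 1]
    - [0.6, -0.66, 0, 0, 0, 0, 1]
    - [0.89, -0.97, 0, 0, 0, 0, 1]
    - [0.89, -0.97, 0, 0, 0, 0, 1]
    - [0.89, -0.97, 0, 0, 0, 0, 1]

```text
time: 2.6
tool_pos: [494.0, 201.2, 230.7]
eef_rot: [180.0, 0.1, 21.4]
wrist_force: [-0.1, -0.7, 0.8]
gripper_width: -0.003
gripper_force: 0.0
```

Run:
```python
from h import *
import cv2
s=sense();cv2.imwrite("pics/w1.png",eyes.camera("wrist"));print(s["tool_pos"],s["eef_rot"],s["qpos"])
```

```text
[493.99035061 201.18634488 230.67595369] [1.79993627e+02 8.86617012e-02 2.14482311e+01] [ 9.41552526e+00  5.12595054e+00  9.80198353e+01 -2.53727334e-02
  7.69396005e+01  7.79730413e+01]
```

View pics/w1.png

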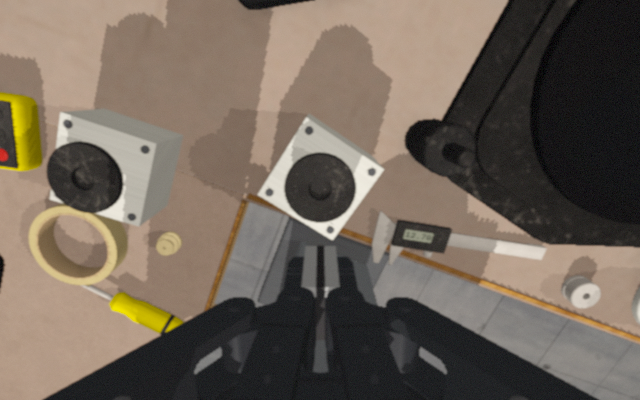

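The wrist view shows B's top centred at about (320,187) and A's at about (85,177), both still raised.

Run:
```python
from h import *
from scipy.spatial.transform import Rotation as R
s=sense();W=np.eye(4);W[:3,:3]=R.from_euler("xyz",s["eef_rot"],degrees=True).as_matrix();W[:3,3]=s["tool_pos"]
T=W@eyes.camera_params("wrist")["hand_eye"]
for px in [(320,187),(85,177)]:
    for z in (82,87,92):
        p=plane("wrist",px,z,T);print(p,W[:3,:3].T@(p-W[:3,3]))
```

```text
[490.81296096 199.82679293  82.        ] [ -3.20269247  -0.32220985 148.86421223]
[492.09546311 200.32880517  87.        ] [ -1.83133144  -0.32117417 143.86259291]
[493.37796526 200.83081741  92.        ] [ -0.4599704   -0.32013848 138.86097358]
[424.98305055 392.74202568  82.        ] [   5.88029341 -203.95757588  148.82949218]
[427.39380133 389.93769366  87.        ] [   7.09598256 -200.46646522  143.82846791]
[429.80455211 387.13336164  92.        ] [   8.3116717  -196.97535456  138.82744365]
```

Call:
move_arm:
  targets:
    - [-0.02, 0, 0.4, 0, 0, 0, 1]
    - [-0.02, 0, 0.8, 0, 0, 0, 1]
    - [-0.02, 0, 1.0, 0, 0, 0, 1]
    - [-0.02, 0, 1.0, 0, 0, 0, 1]

```text
time: 3.15
tool_pos: [491.2, 199.4, 129.8]
eef_rot: [-180.0, 0.2, 21.3]
wrist_force: [0.1, 0.5, -0.3]
gripper_width: -0.0
gripper_force: 0.0
```

Call:
move_arm:
  targets:
    - [0, 0, 0.15, 0, 0, 0, 1]
    - [0, 0, 0.3, 0, 0, 0, 1]
    - [0, 0, 0.38, 0, 0, 0, 1]
    - [0, 0, 0.42, 0, 0, 0, 1]
    - [0, 0, 0.46, 0, 0, 0, 1]
    - [0, 0, 0.5, 0, 0, 0, 1]
    - [0, 0, 0.5, 0, 0, 0, 1]

```text
time: 4.03
tool_pos: [492.9, 200.9, 81.4]
eef_rot: [180.0, -0.0, 21.4]
wrist_force: [0.4, 0.4, -0.0]
gripper_width: 0.002
gripper_force: 0.0
```

Call:
move_arm:
  targets:
    - [0, 0, 0.02, 0, 0, 0, 1]
    - [0, 0, 0.04, 0, 0, 0, 1]
    - [0, 0, 0.06, 0, 0, 0, 1]

```text
time: 4.4
tool_pos: [493.1, 200.9, 76.0]
eef_rot: [180.0, -0.0, 21.4]
wrist_force: [-2.9, -0.6, 6.3]
gripper_width: -0.002
gripper_force: 3.1
```

Run:
```python
from h import *
import cv2
a=eyes.camera("side");b=eyes.camera("wrist");print(sense()["wrist_force"],sense()["tool_pos"])
cv2.imwrite("pics/c2.png",np.hstack([cv2.resize(a[140:212,280:344],(400,450),interpolation=2),cv2.resize(b[110:290,240:400],(400,450),interpolation=2)]))
```

```text
[-1.85721858 -0.520892    3.54416487] [493.08686021 200.91371522  75.77201001]
```

View pics/c2.png

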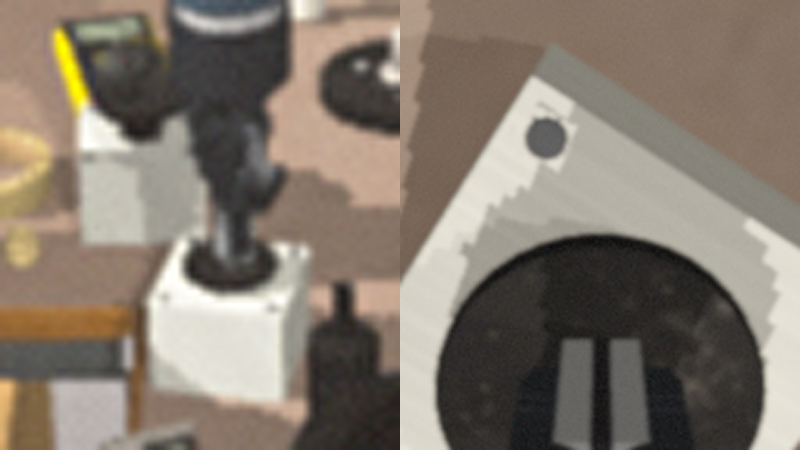

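The fingers are on the flange, which has moved down and is close to home. I'll keep pressing until the stop.

Call:
move_arm:
  targets:
    - [0, 0, 0.02, 0, 0, 0, 1]
    - [0, 0, 0.04, 0, 0, 0, 1]
    - [0, 0, 0.05, 0, 0, 0, 1]
    - [0, 0, 0.05, 0, 0, 0, 1]

```text
time: 5.0
tool_pos: [493.2, 200.9, 72.0]
eef_rot: [180.0, -0.0, 21.4]
wrist_force: [-5.8, -0.7, 14.8]
gripper_width: -0.003
gripper_force: 7.6
```

Call:
move_arm:
  targets:
    - [0, 0, 0.01, 0, 0, 0, 1]
    - [0, 0, 0.02, 0, 0, 0, 1]
    - [0, 0, 0.02, 0, 0, 0, 1]

```text
time: 5.38
tool_pos: [493.3, 201.0, 71.8]
eef_rot: [180.0, -0.0, 21.5]
wrist_force: [-13.6, -3.3, 32.0]
gripper_width: -0.002
gripper_force: 15.9
```

B is on its hard stop: 32 N at z 71.8. Next I lift and go to A.

Call:
move_arm:
  targets:
    - [0, 0, -0.2, 0, 0, 0, 1]
    - [0, 0, -0.6, 0, 0, 0, 1]
    - [0, 0, -1, 0, 0, 0, 1]

```text
time: 5.75
tool_pos: [492.6, 200.8, 169.1]
eef_rot: [-180.0, 0.0, 21.4]
wrist_force: [0.8, 0.7, 1.0]
gripper_width: 0.001
gripper_force: 0.0
```

Call:
move_arm:
  targets:
    - [0.01, -0.4, 0, 0, 0, 0, 1]
    - [0.03, -0.8, 0, 0, 0, 0, 1]
    - [0.05, -1, 0, 0, 0, 0, 1]

```text
time: 6.12
tool_pos: [460.3, 297.4, 168.4]
eef_rot: [-180.0, -0.0, 21.5]
wrist_force: [-0.5, -0.4, -0.6]
gripper_width: 0.001
gripper_force: 0.0
```

Call:
move_arm:
  targets:
    - [0.01, -0.4, 0, 0, 0, 0, 1]
    - [0.03, -0.8, 0, 0, 0, 0, 1]
    - [0.05, -1, 0, 0, 0, 0, 1]
    - [0.05, -1, 0, 0, 0, 0, 1]
    - [0.05, -1, 0, 0, 0, 0, 1]

```text
time: 6.75
tool_pos: [429.4, 389.8, 168.1]
eef_rot: [180.0, 0.0, 21.4]
wrist_force: [0.1, -0.2, -0.5]
gripper_width: -0.003
gripper_force: 0.0
```

Run:
```python
from h import *
import cv2
s=sense();cv2.imwrite("pics/w3.png",eyes.camera("wrist"));print(s["tool_pos"],s["eef_rot"],s["qpos"])
```

```text
[429.39846017 389.76176736 168.0973622 ] [1.79966246e+02 1.54557685e-02 2.13944861e+01] [ 3.05268146e+01  1.46032984e+01  9.46593570e+01 -3.26993528e-02
  7.07579646e+01  9.91431059e+01]
```

View pics/w3.png

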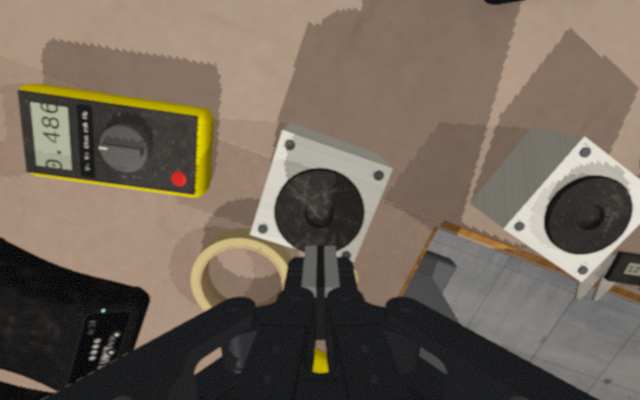

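A's top is centred at about (319,211), in line with the fingers, and B at right (590,215) looks flush. I'll press A now.

Call:
move_arm:
  targets:
    - [0, 0, 0.3, 0, 0, 0, 1]
    - [0, 0, 0.6, 0, 0, 0, 1]
    - [0, 0, 0.72, 0, 0, 0, 1]
    - [0, 0, 0.76, 0, 0, 0, 1]
    - [0, 0, 0.8, 0, 0, 0, 1]
    - [0, 0, 0.84, 0, 0, 0, 1]
    - [0, 0, 0.88, 0, 0, 0, 1]
    - [0, 0, 0.92, 0, 0, 0, 1]

```text
time: 7.8
tool_pos: [429.9, 390.7, 78.1]
eef_rot: [180.0, -0.1, 21.4]
wrist_force: [-2.1, -3.2, 6.9]
gripper_width: 0.002
gripper_force: 3.3
```

Call:
move_arm:
  targets:
    - [0, 0, 0.02, 0, 0, 0, 1]
    - [0, 0, 0.04, 0, 0, 0, 1]
    - [0, 0, 0.06, 0, 0, 0, 1]
    - [0, 0, 0.06, 0, 0, 0, 1]

```text
time: 8.3
tool_pos: [429.9, 390.8, 72.0]
eef_rot: [180.0, -0.1, 21.4]
wrist_force: [-0.4, -2.4, 5.0]
gripper_width: 0.005
gripper_force: 2.6
```

Call:
move_arm:
  targets:
    - [0, 0, 0.02, 0, 0, 0, 1]
    - [0, 0, 0.03, 0, 0, 0, 1]
    - [0, 0, 0.03, 0, 0, 0, 1]

```text
time: 8.68
tool_pos: [430.1, 390.9, 71.9]
eef_rot: [180.0, -0.1, 21.5]
wrist_force: [-9.9, -8.9, 26.7]
gripper_width: -0.003
gripper_force: 13.5
```

A is on its stop too. I'll lift and check.

Call:
move_arm:
  targets:
    - [0, 0, -0.2, 0, 0, 0, 1]
    - [0, 0, -0.6, 0, 0, 0, 1]
    - [0, 0, -1, 0, 0, 0, 1]
    - [0, 0, -1, 0, 0, 0, 1]
    - [0, 0, -1, 0, 0, 0, 1]

```text
time: 9.3
tool_pos: [429.1, 390.7, 167.7]
eef_rot: [-180.0, -0.1, 21.4]
wrist_force: [0.0, -0.5, -0.9]
gripper_width: 0.002
gripper_force: 0.0
```

Run:
```python
from h import *
import cv2
b=eyes.camera("side");c=eyes.camera("wrist")
f=lambda im,x,y,w,h:cv2.resize(im[y:y+h,x:x+w],(400,600),interpolation=2)
cv2.imwrite("pics/c4.png",np.hstack([f(b,275,135,100,150),cv2.resize(c,(400,600)) if 0 else f(c,230,100,200,300)]));print(sense())
```

```text
{'time': 9.4, 'qpos': array([3.06040848e+01, 1.47230150e+01, 9.47462566e+01, 2.86054129e-03,
       7.06379442e+01, 9.91858118e+01]), 'joint_vel': array([ 0.01932117,  0.62089259,  0.1786337 , -0.06829496,  0.03900028,
        0.06826458]), 'effort': array([ 2.17017881e-02, -4.71936500e+01, -3.37811565e+01,  1.39193093e-03,
       -1.53386296e-02, -2.76598330e-04]), 'tool_pos': array([428.34493924, 390.24559328, 166.21794615]), 'eef_rot': array([1.79985547e+02, 1.06271332e-01, 2.14173087e+01]), 'wrist_force': array([-0.64359794, -0.97202129,  0.08825119]), 'wrist_torque': array([0.02529072, 0.02650453, 0.00139152]), 'gripper_force': 0.0, 'gripper_width': -0.002190420694936449}
```

View pics/c4.png

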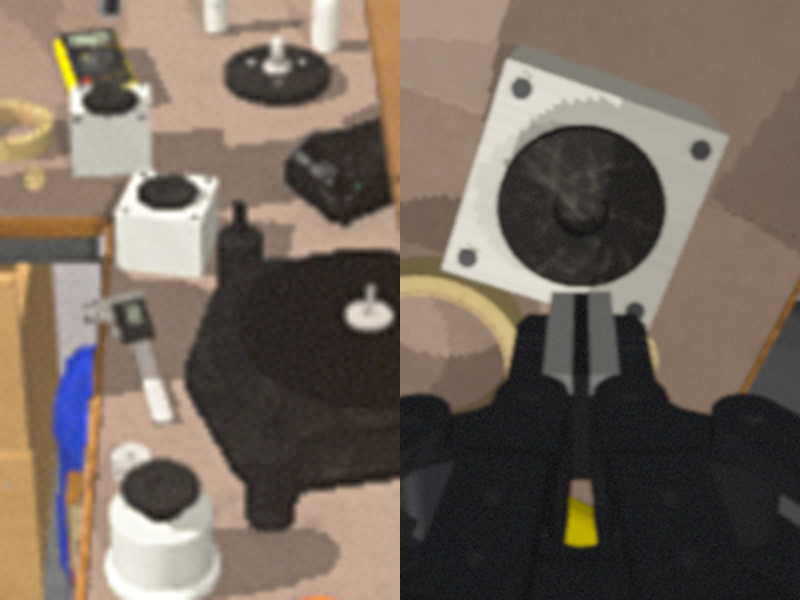

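Both square-block bearings are flush: in the side crop at (110,97) and (168,190), and A again in the wrist crop at (580,205). The round one at (160,487) is still raised, and the arm is clear.

```bash
python3 -c "
from bench import ticket
print(ticket.job_done())"
```

```text
the job is handed in; nothing more can be done
None
```

I pressed both square-block bearings down to their hard stops (z about 72 mm), left the round-block bearing raised and untouched, and handed the job in at about 9.4 s with the arm clear.

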